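# Pack the loupe and wedge the dovetailed lid of its case

## Task

Put the black loupe into the recess of the wooden case, standing on the felt. Then lay the dark dovetailed lid into the open near end of the case and slide it along its tapered way, feeling for it, until it wedges tight between the wooden cheek and the brass strip; press it firmly home so that it stays jammed when you let go, but do not force it, and leave the other things on the table alone.

Things in the scene. Friction and masses are not known exactly. Their poses are not given: they have to be found in the camera images.
- case: Light wooden case, 150 (x) x 114 (y) x 46 mm high, screwed to the table. Origin: underside, mid length, on the recess's centre line. Its x axis is the way: the lid enters at the near end (-x) and slides toward +x. Walls are 30 mm high; their flat tops carry the lid, and the way is open at both ends. Pushing the lid with more than about 20 N along the way overstrains it
- case_recess (a point): centre of the floor (grey felt) of the recess, 6 mm above the table; the recess is 110 (x) x 56 (y) mm and open above; axes as the case
- case_mouth (a point): middle of the near (open) end of the way, at the height of the wall tops (30 mm above the table), 75 mm from the case's origin toward -x; axes as the case
- case_cheek (a point): Foot of the straight wooden cheek at mid length: case x = 0, y = +38, z = 30 mm; it runs along x. Opposite, at about y = -38 mm, a brass strip stands slanted so that the way narrows 1 mm per 10 mm toward +x. Both overhang inward by 20 degrees, up to 46 mm above the table. The strip is set anywhere within 12 mm either way along x, which is not measured
- lid: Dark wooden lid, loose, about 160 g, flat on the table. Plate 130 (x) x 10 mm thick; origin: centre of its underside; x points to the narrow nose, which enters the case first. Left edge (+y) straight at y = +38 mm; right edge slanted: y = -31.5 mm at the nose, -38 at mid length, -44.5 at the tail. Both edges bevelled 20 degrees, wide side down
- lid_nose (a point): Middle of the nose's lower edge, 65 mm ahead of the lid's origin. The nose must enter level from the near end, at the height of the wall tops, under the overhangs; there it has about 7 mm of play to each side. The lid jams with its origin between case x = -13 and +13 mm; there is no stop. Sliding takes under 2 N; at the jam the force climbs within 1 to 2 mm; a push of 10 to 15 N wedges it for good
- lid_grip (a point): middle of the light wooden grip bar that stands across the middle of the lid: 14 mm thick (x), 46 mm long (y), from 10 to 36 mm above the lid's underside; this point lies 23 mm above it; axes as the lid
- loupe: Black round stand loupe, 38 mm across, 20 mm high, 28 g, standing on the table; origin: centre of its underside
- vial_red: bystander: small vial with red cap, 28 mm across, 52 mm high; origin underside
- vial_blue: bystander: small vial with blue cap, 28 mm across, 52 mm high; origin underside
- eraser: bystander: blue and white eraser 20x46x12 mm; origin underside
- sherd_big: bystander: brown pottery sherd 80x66x16 mm; origin underside
- sherd_flat: bystander: brown pottery sherd 57x75x12 mm; origin underside
- glue_bottle: bystander: white glue bottle with orange cap, 38 mm across, 112 mm high; origin underside
There are look-alikes about, which are no part of the job. Leave any orange or turquoise look-alike of the loupe alone.

How it is judged:
On the way, in this order (a step that is already met when the one before it is completed fails the run):
1. the loupe stands in the recess of the case and the robot has let go of it (z of loupe in the frame of case below 0.012 m and x of loupe in the frame of case between -0.04 and 0.04 m and y of loupe in the frame of case between -0.015 and 0.015 m and angle between loupe's own z axis and vertical below 0.15 rad and contact force between loupe and the fingers below 0.1 N), for 0.2 s.
2. the lid lies in its way, part way in (x of lid in the frame of case between -0.09 and -0.02 m and y of lid in the frame of case between -0.012 and 0.012 m and z of lid in the frame of case between 0.027 and 0.037 m and angle between the x axis of lid and the x axis of case, either way round below 0.12 rad), for 0.1 s.
At the end, for the whole second after the job is handed in: The loupe stands upright in the recess; the lid lies flat in its way (within 3 mm sideways, 17 mm short to 17 mm past mid length), at rest and jammed: let go, it still presses on the case with more than 15 N, as a push of some 5 N or more leaves it (contact force between lid and case above 15 N and x of lid in the frame of case between -0.017 and 0.017 m and y of lid in the frame of case between -0.003 and 0.003 m and z of lid in the frame of case between 0.027 and 0.033 m and angle between the x axis of lid and the x axis of case, either way round below 0.03 rad and angle between lid's own z axis and vertical below 0.04 rad and linear speed of lid below 0.01 m/s and z of loupe in the frame of case below 0.012 m and x of loupe in the frame of case between -0.04 and 0.04 m and y of loupe in the frame of case between -0.015 and 0.015 m and angle between loupe's own z axis and vertical below 0.15 rad); the robot touches nothing.
It fails at once if the case is overstrained: the lid is forced into or onto it (a push of more than about 20 N along the way) (contact force between lid and case above 76 N).
It fails at once if a bystander is moved by more than 2 cm (distance of any of vial_red, vial_blue, eraser, sherd_big, sherd_flat, glue_bottle from where it was at the start of the episode above 0.02 m).
It also fails if it takes over 72 s, if anything falls off the work surface, if the arm or the gripper's body presses on something with over 40 N, if the wrist force passes 120 N, or if a joint passes its speed limit or range.

## Robot

A 7-joint arm with a two-finger parallel gripper is mounted at the origin on a cart in front of the work surface, level with it; the furniture and walls round the work are solid. World frame = base frame: x ahead of the robot, y to its left, z up, the work surface at z = 0. Lengths are in m, angles in rad, forces in N, time in s.
With the tool pointing down it reaches from about 0.425 to 0.875 m from the base axis. Payload 4.7 kg.
Tool frame: the origin (TCP) lies midway between the tips of the shut fingers; the grasp point (between the pads) lies grip_point_offset behind it (grip_point_offset is the distance from the TCP to the grasp point, in m); z points along the fingers, x is the direction in which the jaws open and shut, and the axes are right-handed (so a half turn about z gives the same grasp; the last joint's range is limited). The gripper opens to 87 mm and grips with 3 to 60 N. Pads are 19 mm wide; open, the fingers measure 117 mm over their backs; the gripper's body (75 mm by 190 mm) begins 51 mm behind the grasp point.
Start: joints at [1.315, 0.321, -0.07, 1.45, 0.023, 1.371, -0.057], TCP at [0.173, -0.627, 0.223] pointing down, gripper open.
Joint ranges: [-2.86, 2.86], [-0.3, 2.09], [-1.38, 1.24], [0.06, 2.45], [-1.56, 4.7], [0.09, 2.05], [-2.69, 2.69]. Speed limits (rad/s): [2.57, 2.57, 3.14, 3.14, 3.14, 3.14, 3.14].

## Interface

Orientations are given as a unit quaternion [w, x, y, z].
In Python, from rig import * gives the robot as it stands.
- The arm moves only by the tool drive_tool, never from a script. Its argument "rows" is a list of rows, each a list of 2 entries, a list of its own where there are three numbers: the shift along the tool's x, y, z in mm, then the turn, a rotation vector about the tool's x, y, z in degrees. In form: [[[dx, dy, dz], [ax, ay, az]], ...]. A call has 1 to 12 rows; each row is the pose to reach, as a shift and turn from the pose commanded when the call began, along the tool's axes at that moment; what a row does not reach only later rows make up. A row lasts 1/8 s, in which the tool goes at most 62.5 mm and 10.7 degrees, less where a joint would pass 70% of its speed; a pose out of reach is approached as far as the arm can. A call with a gripper value outside its range is refused whole. "fingers" is the finger opening in mm, from 0 to 87, set as the call begins (left out, the last holds). The fingers move at their own pace and stop on an object; "squeeze" is the grip in N (left out, the last holds). Time passes only in rows, so rows that repeat a pose let the fingers close. It gives the time, the measured TCP pose, the force and the opening at its end, in the units of the state.
- get_state(): the state, without advancing time (a new reading comes with each control period).
- read_camera(name): name is "scene" or "top" or "wrist"; returns a dict with "image" (384x512x3 uint8, red, green, blue), "fx", "fy", "cx", "cy" (pixels), "extrinsics" (4x4, takes a point from camera to world coordinates); the wrist camera has in their place "tool_from_camera" (4x4, takes a point from camera to tool coordinates, whose origin is the TCP and whose axes are the tool frame's). Camera axes: x right, y up, looking along -z (the intrinsics and any distortion apply to the point x, -y, -z); pixel columns grow to the right and rows downward; lengths in m; the calibration is good to about 2 mm. A picture is of the moment at which its call begins: read the wrist's pose just before it. There is no depth.
- close_job(): hands the job in, once; it reports no verdict.
The state is a dict: "clock": time; "qpos": joint angles; "qd": joint speeds; "joint_efforts": joint torques, N m; "tool_pos": TCP position; "tool_rot": TCP orientation; "force": force on the tool from outside, world axes, zero at the start; "moment": the same for the moment, N m; "finger_gap": finger opening in m.
Only numpy, scipy, OpenCV 4.12 (cv2) and the standard library are available. Lean on these libraries where they do the work, as an engineer would, in place of code of your own. Each camera call takes 0.05 s, during which the arm holds its last target. There are 200 camera calls.

## Working session

There is one attempt and no reset: what is moved stays moved. The work goes in short steps, Python scripts to look and compute and a tool call to move; the robot and the scene stay as the last step left them, time stands still between calls to the robot, and variables do not carry over. Pictures are saved under pics/ and viewed, about 8 in all and at most 12, crops included, and the job is handed in when it is done.

Besides the shell and the picture viewer there is one more tool, called after "Call:" as a command line: name --argument value ..., lists and objects as JSON in quotes. drive_tool: Moves the arm, as the interface text tells. Its arguments: {"type":"object","properties":{"rows":{"type":"array","items":{"type":"array"}},"fingers":{"type":"number"},"squeeze":{"type":"number"}},"required":["rows"]}

```bash
mkdir -p pics; ls; cat > h.py <<'E'
from rig import *
import numpy as np, cv2
from scipy.spatial.transform import Rotation as R
def cam(n,save=None):
    s=get_state(); c=read_camera(n)
    if n=="wrist":
        T=np.eye(4); q=s["tool_rot"]; T[:3,:3]=R.from_quat([q[1],q[2],q[3],q[0]]).as_matrix(); T[:3,3]=s["tool_pos"]
        c["extrinsics"]=T@np.array(c["tool_from_camera"])
    c["extrinsics"]=np.array(c["extrinsics"])
    if save: cv2.imwrite("pics/"+save,c["image"][:,:,::-1])
    return c
def ray(c,u,v,z):
    E=c["extrinsics"]; d=E[:3,:3]@np.array([(u-c["cx"])/c["fx"],-(v-c["cy"])/c["fy"],-1]); o=E[:3,3]
    return o+d*(z-o[2])/d[2]
def proj(c,p):
    q=np.linalg.inv(c["extrinsics"])@np.r_[p,1]; return np.array([c["cx"]-c["fx"]*q[0]/q[2],c["cy"]+c["fy"]*q[1]/q[2]])
E
python3 - <<'E'
from h import *
s=get_state(); print({k:np.round(v,3).tolist() for k,v in s.items()})
a=cam("top","top1.png"); b=cam("scene","scene1.png")
for c in (a,b): print({k:(v if k not in("image","extrinsics") else 0) for k,v in c.items()}); print(c["extrinsics"].round(3))
w=cam("wrist"); print(w["tool_from_camera"],w["fx"])
E
```

```text
pics
{'clock': 0.0, 'qpos': [1.315, 0.322, -0.07, 1.452, 0.023, 1.371, -0.057], 'qd': [0.001, -0.001, 0.001, -0.001, 0.001, -0.0, 0.0], 'joint_efforts': [-0.001, -49.128, -0.404, -31.253, -0.064, 0.044, 0.0], 'tool_pos': [0.173, -0.626, 0.221], 'tool_rot': [-0.001, 0.796, -0.606, -0.001], 'force': [-0.041, -1.02, -0.498], 'moment': [-0.025, -0.006, 0.015], 'finger_gap': 0.087}
{'image': 0, 'fx': 378.8749961110335, 'fy': 378.8749961110335, 'cx': 254.6455839608636, 'cy': 198.84120117195752, 'extrinsics': 0}
[[ 0.019  0.993 -0.116  0.395]
 [-1.     0.019 -0.004  0.026]
 [-0.002  0.116  0.993  1.473]
 [ 0.     0.     0.     1.   ]]
{'image': 0, 'fx': 412.41563164803256, 'fy': 412.41563164803256, 'cx': 254.8718541928422, 'cy': 193.6838061322121, 'extrinsics': 0}
[[-0.743  0.403 -0.533 -0.113]
 [-0.669 -0.428  0.608  0.784]
 [ 0.017  0.809  0.588  0.789]
 [ 0.     0.     0.     1.   ]]
[[ 9.99999970e-01  2.44279722e-04  1.69430783e-05 -8.39685269e-04]
 [ 2.39462259e-04 -9.61128732e-01 -2.76100530e-01 -7.62063826e-02]
 [-5.11612813e-05  2.76100526e-01 -9.61128762e-01 -1.62886873e-01]
 [ 0.00000000e+00  0.00000000e+00  0.00000000e+00  1.00000000e+00]] 322.8809731837852
```

View pics/top1.png

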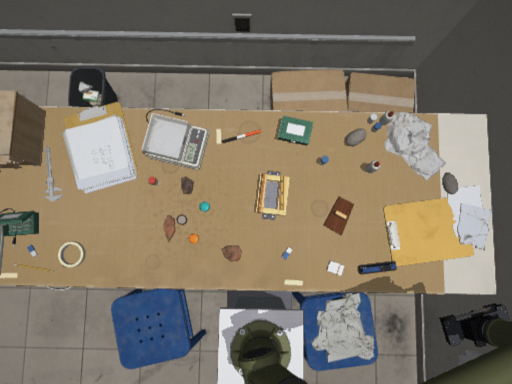

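View pics/scene1.png

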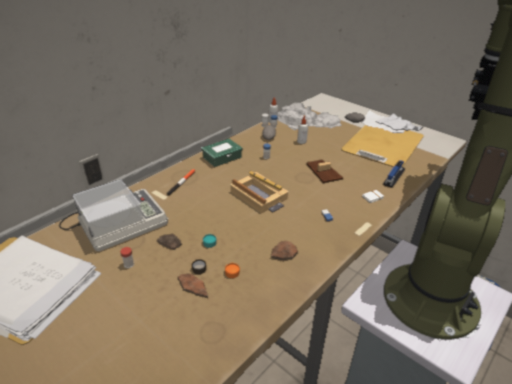

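The top view shows the case at about (273,195), the lid at (339,215) and the black loupe at (182,220), which sits close to a sherd (169,228) and the orange look-alike (194,239). The scene view agrees, so I'll zoom in next.

```bash
python3 - <<'E'
from h import *
c=cam("top"); im=c["image"][:,:,::-1]
def crop(x,y,w,h,f): return cv2.resize(im[y:y+h,x:x+w],None,fx=f,fy=f,interpolation=cv2.INTER_CUBIC)
a=crop(248,162,50,62,6.4); b=crop(314,187,50,62,6.4); d=crop(155,195,50,62,0.1)
cv2.imwrite("pics/z.png",np.hstack([a,b]))
for n,u,v,z in (("case",273,195,.046),("lid",339,215,.01),("loupe",182,220,.02),("grip",342,214,.036),("orange",194,239,.02),("turq",205,207,.02),("sherd",169,228,.01)): print(n,ray(c,u,v,z).round(3))
g=cv2.cvtColor(im,cv2.COLOR_BGR2HSV)
print(np.median(im[208:214,320:330],(0,1)))
# lid mask
m=((im.max(2)<110)&(im[...,2]>im[...,0]+12)).astype(np.uint8); m[:, :318]=0; m[:,360:]=0; m[:190]=0;m[245:]=0
print(m.sum(), cv2.minAreaRect(np.argwhere(m)[:,::-1].astype(np.float32)))
# loupe dark
m=(im.max(2)<75).astype(np.uint8);m[:210]=0;m[230:]=0;m[:,:174]=0;m[:,190:]=0
p=np.argwhere(m)[:,::-1];print(len(p),p.min(0),p.max(0))
E
```

```text
case [ 0.578 -0.037  0.046]
lid [ 0.51  -0.295  0.01 ]
loupe [0.478 0.309 0.02 ]
grip [ 0.512 -0.301  0.036]
orange [0.407 0.261 0.02 ]
turq [0.53  0.223 0.02 ]
sherd [0.447 0.36  0.01 ]
[103. 139. 164.]
564 ((339.2615051269531, 215.37156677246094), (20.72493553161621, 33.05152893066406), 28.300756454467773)
5 [177 218] [186 221]
```

View pics/z.png

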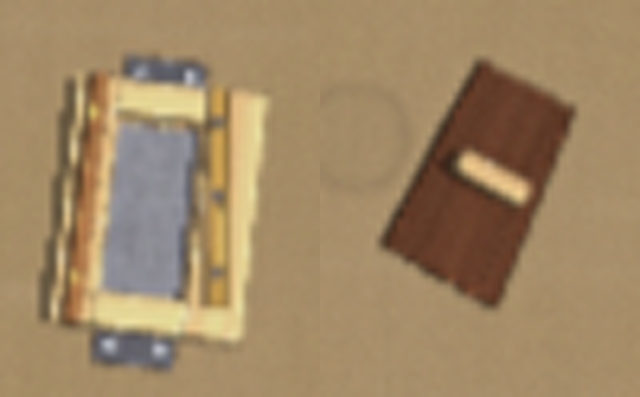

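```bash
cat >> h.py <<'E'
def go(*wps):
    """print rows for world targets (x,y,z,jaw yaw deg), tool down, relative to the present pose"""
    s=get_state(); q=s["tool_rot"]; T=R.from_quat([q[1],q[2],q[3],q[0]]); 
    for x,y,z,yaw in wps:
        a=np.radians(yaw); c,n=np.cos(a),np.sin(a)
        G=R.from_matrix(np.array([[c,n,0],[n,-c,0],[0,0,-1]]))
        d=T.inv().apply(np.array([x,y,z])-s["tool_pos"])*1000
        print("row",d.round(1).tolist(),(T.inv()*G).as_rotvec(degrees=True).round(1).tolist())
E
python3 - <<'E'
from h import *
go((.34,-.50,.22,-56),(.49,-.31,.2,-28))
print(grip_point_offset if 'grip_point_offset' in globals() else [k for k in globals()])
E
```

```text
row [-77.1, -194.5, 1.9] [-0.0, 0.1, -18.5]
row [-220.2, -389.7, 22.1] [-0.0, 0.1, -46.5]
0.0187
```

Call:
drive_tool --rows '[[[-40,-100,0],[0,0,-9]],[[-60,-150,0],[0,0,-15]],[[-77,-194,0],[0,0,-19]],[[-110,-240,5],[0,0,-27]],[[-145,-290,10],[0,0,-34]],[[-180,-340,15],[0,0,-40]],[[-220,-390,20],[0,0,-46.5]],[[-220,-390,20],[0,0,-46.5]],[[-220,-390,20],[0,0,-46.5]],[[-220,-390,20],[0,0,-46.5]]]' --fingers 55

```text
clock: 1.45
tool_pos: [0.4891, -0.3128, 0.2025]
tool_rot: [0.001, 0.97, -0.244, -0.0]
force: [0.5, 0.6, -0.4]
finger_gap: 0.0552
```

```bash
python3 - <<'E'
from h import *
s=get_state();print(s["clock"],np.round(s["tool_pos"],4),s["tool_rot"],np.round(s["qpos"],2),s["force"],np.round(s["qd"],3))
c=cam("wrist","w1.png")
E
```

```text
1.45 [ 0.4891 -0.3128  0.2025] [ 6.18491638e-04  9.69780621e-01 -2.43977622e-01 -2.91146875e-04] [ 0.89  0.21 -0.42  1.65  0.09  1.31 -0.04] [ 0.46475566  0.55144902 -0.40931799] [ 0.008 -0.002  0.005 -0.001 -0.004 -0.001  0.001]
```

View pics/w1.png

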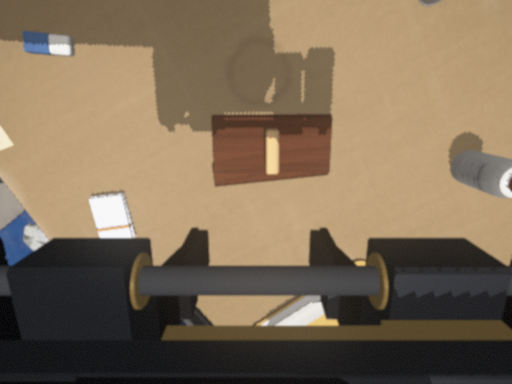

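The wrist view shows the lid at about (270,150). Its straight edge is at the top and its narrow nose points right. The grip bar is at (272,152).

```bash
cat >> h.py <<'E'
def blob(m):
    m=cv2.morphologyEx(m.astype(np.uint8),cv2.MORPH_OPEN,np.ones((3,3)))
    k=cv2.findContours(m,cv2.RETR_EXTERNAL,cv2.CHAIN_APPROX_NONE)[0]
    return max(k,key=cv2.contourArea)
def lid(c,z0,box):
    im=c["image"].astype(int); x0,y0,x1,y1=box
    w=np.zeros(im.shape[:2],bool); w[y0:y1,x0:x1]=1
    r,g,b=im[...,0],im[...,1],im[...,2]
    bar=blob(w&(r>170)&(r-b>40)); 
    dark=blob(w&(r<125)&(r>1.6*b)&(r>40))
    br=cv2.minAreaRect(bar)
    q=cv2.approxPolyDP(cv2.convexHull(dark),8,True)[:,0]
    print("bar",br,cv2.contourArea(bar),"quad",q.tolist())
    print("bar top centre",ray(c,*br[0],z0+.036).round(4))
    for p in q: print("corner",ray(c,*p,z0+.003).round(4))
E
python3 - <<'E'
from h import *
c=cam("wrist"); im=c["image"]
print(im[125,240],im[165,300],im[150,272],im[100,240],im[200,270])
lid(c,0,(190,90,350,200))
E
```

```text
[78 52 39] [116  76  56] [243 216 159] [117 100  76] [192 164 125]
bar ((269.5, 144.49998474121094), (108.99998474121094, 158.99996948242188), 90.0) 5450.0 quad [[331, 116], [329, 133], [214, 143], [211, 127], [222, 114]]
bar top centre [ 0.5151 -0.2872  0.036 ]
corner [ 0.5876 -0.2958  0.003 ]
corner [ 0.578  -0.3114  0.003 ]
corner [ 0.4603 -0.2605  0.003 ]
corner [ 0.4663 -0.2439  0.003 ]
corner [ 0.4839 -0.2376  0.003 ]
```

```bash
sed -i 's/(r>170)&(r-b>40)/(r>210)\&(r-b>40)/; s/(r<125)&(r>1.6\*b)&(r>40)/(r<150)\&(r>1.75*b)\&(r>30)/; s/,8,True)\[:,0\]/,6,True)[:,0]/' h.py
python3 - <<'E'
from h import *
c=cam("wrist"); lid(c,0,(190,90,350,200))
go((.5,-.2,.22,-20),(.545,-.04,.22,-6))
E
```

```text
bar ((272.0, 155.0), (36.0, 10.0), 90.0) 345.5 quad [[330, 117], [327, 173], [215, 185], [212, 117]]
bar top centre [ 0.5125 -0.2976  0.036 ]
corner [ 0.5864 -0.296   0.003 ]
corner [ 0.5571 -0.3511  0.003 ]
corner [ 0.437  -0.3026  0.003 ]
corner [ 0.4729 -0.2349  0.003 ]
row [-43.8, -104.1, -17.5] [0.0, 0.0, -8.2]
row [-79.9, -266.3, -17.6] [0.0, 0.0, -22.2]
```

Call:
drive_tool --rows '[[[-20,-50,-10],[0,0,-4]],[[-44,-104,-18],[0,0,-8]],[[-56,-156,-18],[0,0,-13]],[[-68,-210,-18],[0,0,-18]],[[-80,-266,-18],[0,0,-22]],[[-80,-266,-18],[0,0,-22]],[[-80,-266,-18],[0,0,-22]],[[-80,-266,-18],[0,0,-22]]]'

```text
clock: 2.6
tool_pos: [0.5446, -0.0406, 0.2204]
tool_rot: [0.0, 0.999, -0.055, -0.0]
force: [-0.1, 0.3, -0.6]
finger_gap: 0.0547
```

```bash
python3 - <<'E'
from h import *
s=get_state();print(s["clock"],np.round(s["tool_pos"],4))
c=cam("wrist"); cv2.imwrite("pics/w2.png",cv2.resize(c["image"][20:260,140:440,::-1],None,fx=2.5,fy=2.5))
E
```

```text
2.6 [ 0.5446 -0.0406  0.2204]
```

View pics/w2.png

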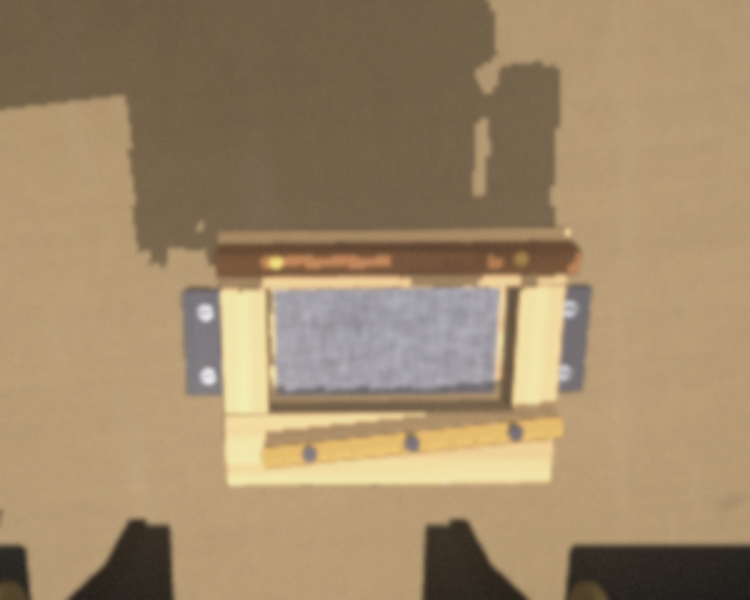

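The crop shows the case with the cheek at the top (row ~260) and the slanted brass strip below (row ~440), narrowing to the right (+x). The lower outer edge of the wall runs (228,485)–(551,481).

```bash
python3 - <<'E'
from h import *
c=cam("wrist")
f=lambda n,u,v,z: print(n,ray(c,u/2.5+140,v/2.5+20,z).round(4))
f("BL z30",228,485,.03);f("BR z30",551,481,.03)
f("leftedge top",219,288,.03);f("left edge",226,410,.03)
f("right edge top",563,290,.03);f("right edge bot",557,405,.03)
for n,u,v in(("TL",217,232),("TR",572,231),("inL",217,276),("inR",578,270)): f("cheek "+n,u,v,.046)
for n,u,v in(("TL",276,288),("TR",500,287),("BR",496,390),("BL",278,392)): f("felt "+n,u,v,.006)
f("strip L",265,467,.046);f("strip R",562,434,.046)
f("strip uL",265,445,.046);f("strip uR",562,418,.046)
E
```

```text
BL z30 [ 0.5079 -0.0847  0.03  ]
BR z30 [ 0.6567 -0.0991  0.03  ]
leftedge top [0.516  0.0051 0.03  ]
left edge [ 0.5118 -0.0491  0.03  ]
right edge top [ 0.6639 -0.012   0.03  ]
right edge bot [ 0.6602 -0.0631  0.03  ]
cheek TL [0.5199 0.0288 0.046 ]
cheek TR [0.6629 0.0135 0.046 ]
cheek inL [0.5175 0.0115 0.046 ]
cheek inR [ 0.6651 -0.0023  0.046 ]
felt TL [5.396e-01 2.000e-04 6.000e-03]
felt TR [ 0.6425 -0.0107  0.006 ]
felt BR [ 0.6387 -0.0592  0.006 ]
felt BL [ 0.5349 -0.0488  0.006 ]
strip L [ 0.5272 -0.0727  0.046 ]
strip R [ 0.6573 -0.0718  0.046 ]
strip uL [ 0.5284 -0.0627  0.046 ]
strip uR [ 0.6574 -0.0646  0.046 ]
```

```bash
python3 - <<'E'
from h import *
go((.54,.14,.22,13),(.478,.309,.18,31))
E
```

```text
row [-24.2, -178.5, 0.3] [0.0, 0.0, -19.2]
row [-104.1, -339.8, 40.3] [0.0, 0.0, -37.2]
```

Call:
drive_tool --rows '[[[-6,-55,0],[0,0,-6]],[[-14,-110,0],[0,0,-12]],[[-24,-165,0],[0,0,-18]],[[-45,-220,10],[0,0,-24]],[[-72,-275,20],[0,0,-31]],[[-104,-320,35],[0,0,-37]],[[-104,-340,40],[0,0,-37]],[[-104,-340,40],[0,0,-37]],[[-104,-340,40],[0,0,-37]],[[-104,-340,40],[0,0,-37]]]'

```text
clock: 3.95
tool_pos: [0.4783, 0.3092, 0.1807]
tool_rot: [0.0, 0.964, 0.265, 0.0]
force: [-0.4, -0.2, -0.9]
finger_gap: 0.0549
```

```bash
python3 - <<'E'
from h import *
s=get_state();print(s["clock"],np.round(s["tool_pos"],4))
c=cam("wrist","w3.png")
E
```

```text
3.95 [0.4783 0.3092 0.1807]
```

View pics/w3.png

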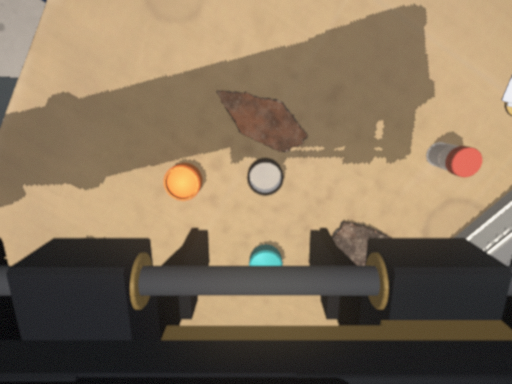

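The black loupe with its grey lens is at (265,176). The nearest sherd is above it, and nothing stands to its left or right along the jaw axis closer than the orange one at (184,182).

```bash
python3 - <<'E'
from h import *
c=cam("wrist"); im=c["image"][...,:3].astype(int)
w=np.zeros(im.shape[:2],bool); w[150:205,240:292]=1
k=blob(w&(im.max(2)<60)); (u,v),r=cv2.minEnclosingCircle(k); print(u,v,r)
x,y,_=ray(c,u,v,.018); print(x,y, ray(c,184,182,.02), ray(c,360,222,.012), ray(c,305,135,.012), ray(c,u+r,v,.02)-ray(c,u-r,v,.02))
go((x,y,.08,31),(x,y,-.007,31))
E
```

```text
Traceback (most recent call last):
  File "h.py", line 28, in blob
    return max(k,key=cv2.contourArea)
ValueError: max() iterable argument is empty
```

```bash
python3 - <<'E'
from h import *
c=cam("wrist"); im=c["image"][...,:3].astype(int)
print(im[176,240:292].max(1))
w=np.zeros(im.shape[:2],bool); w[153:205,240:292]=1
m=w&(im.max(2)<75); p=np.argwhere(m)[:,::-1].astype(np.float32);(u,v),r=cv2.minEnclosingCircle(p); print(len(p),u,v,r)
x,y,_=ray(c,u,v,.018); print(x,y, ray(c,184,182,.02), ray(c,360,222,.012), ray(c,305,135,.012), ray(c,u+r,v,.02)-ray(c,u-r,v,.02))
go((x,y,.08,31),(x,y,.003,31))
E
```

```text
[214 213 210 210 208 203 180 133  95 128 182 206 211 210 212 210 210 209
 209 206 208 209 207 207 208 207 211 208 209 210 208 211 210 210 209 212
 212 209 210 195 149  97  78 113 150 184 203 212 211 212 211 211]
64 265.0 167.0 14.000100135803223
0.4778974278983136 0.3239873313767845 [0.4140506  0.26808331 0.02      ] [0.59965103 0.32396029 0.012     ] [0.49642211 0.3720472  0.012     ] [0.02447508 0.01459638 0.        ]
row [7.2, -12.1, 100.7] [0.0, -0.0, -0.1]
row [7.2, -12.1, 177.7] [0.0, -0.0, -0.1]
```

```bash
python3 - <<'E'
from h import *
c=cam("wrist"); im=c["image"].astype(int)
print(im[150:210,265].max(1))
x,y,_=ray(c,265,176.5,.018); print(x,y)
go((x,y,.08,31),(x,y,.003,31))
E
```

```text
[135 139 139 141 138 141 138 132 106  76  60  57  77 125 174 203 208 208
 209 209 206 208 208 210 208 208 209 209 208 209 210 211 210 209 210 208
 208 209 206 195 174 158 146 116  81  93 142 185 206 213 214 214 211 213
 210 209 212 209 212 212]
0.4828869333874587 0.31575768942069515
row [7.3, -2.1, 100.7] [0.0, -0.0, -0.1]
row [7.3, -2.2, 177.7] [0.0, -0.0, -0.1]
```

Call:
drive_tool --rows '[[[7,-2,50],[0,0,0]],[[7,-2,100],[0,0,0]],[[7,-2,140],[0,0,0]],[[7,-2,160],[0,0,0]],[[7,-2,177],[0,0,0]],[[7,-2,177],[0,0,0]],[[7,-2,177],[0,0,0]]]'

```text
clock: 5.03
tool_pos: [0.4832, 0.3169, 0.0048]
tool_rot: [-0.0, 0.964, 0.267, 0.001]
force: [-0.6, 0.2, 0.6]
finger_gap: 0.0552
```

Call:
drive_tool --rows '[[[0,0,0],[0,0,0]],[[0,0,0],[0,0,0]],[[0,0,0],[0,0,0]],[[0,0,0],[0,0,0]],[[0,0,0],[0,0,0]],[[0,0,0],[0,0,0]]]' --fingers 30 --squeeze 10

```text
clock: 5.78
tool_pos: [0.4825, 0.3163, 0.004]
tool_rot: [0.0, 0.964, 0.267, 0.0]
force: [-0.4, -1.1, 4.7]
finger_gap: 0.037
```

```bash
python3 - <<'E'
from h import *
yaw=-5.6;a=np.radians(yaw);cx,cy=.5885,-.0277
print(get_state()["tool_pos"])
go((.4829,.3158,.15,31),(.54,.14,.15,13),(cx,cy,.12,yaw),(cx,cy,.010,yaw))
E
```

```text
[0.48254514 0.3162596  0.00398219]
row [0.1, 0.6, -146.0] [0.0, -0.0, -0.1]
row [-41.3, 180.8, -146.0] [0.0, -0.0, 17.9]
row [-86.0, 349.5, -115.9] [0.0, -0.0, 36.5]
row [-86.0, 349.5, -5.9] [0.0, -0.0, 36.5]
```

Call:
drive_tool --rows '[[[0,0,-30],[0,0,0]],[[0,0,-85],[0,0,0]],[[0,0,-140],[0,0,0]],[[-14,60,-146],[0,0,6]],[[-27,120,-146],[0,0,12]],[[-41,180,-146],[0,0,18]],[[-56,237,-136],[0,0,24]],[[-71,293,-126],[0,0,30]],[[-86,350,-116],[0,0,36.5]],[[-86,350,-116],[0,0,36.5]],[[-86,350,-116],[0,0,36.5]],[[-86,350,-116],[0,0,36.5]]]'

```text
clock: 7.28
tool_pos: [0.5884, -0.026, 0.1197]
tool_rot: [-0.0, 0.999, -0.047, 0.0]
force: [-0.1, 0.3, 0.1]
finger_gap: 0.0374
```

```bash
python3 - <<'E'
from h import *
s=get_state();print(s["finger_gap"],s["tool_pos"])
c=cam("wrist","w4.png")
go((.5885,-.0277,.06,-5.6),(.5885,-.0277,.01,-5.6))
for p in ((0,28),(-55,28),(55,28),(55,-28),(-55,-28)):
    a=np.radians(-5.6); print(p,proj(c,[.5885+(p[0]*np.cos(a)-p[1]*np.sin(a))/1e3,-.0277+(p[0]*np.sin(a)+p[1]*np.cos(a))/1e3,.03]).round())
E
```

```text
0.037355632007612244 [ 0.58837951 -0.0260167   0.11968448]
row [0.2, 1.6, 59.8] [-0.0, -0.0, 0.2]
row [0.2, 1.6, 109.8] [-0.0, -0.0, 0.2]
(0, 28) [259. 168.]
(-55, 28) [190. 168.]
(55, 28) [328. 168.]
(55, -28) [324. 234.]
(-55, -28) [193. 233.]
```

View pics/w4.png

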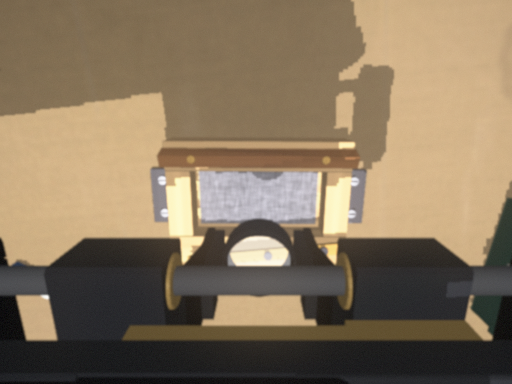

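The recess rim appears where predicted, at (193–324, row 233), and the loupe is held level. I'll lower it now.

Call:
drive_tool --rows '[[[0,1.6,30],[0,0,0]],[[0,1.6,60],[0,0,0]],[[0,1.6,85],[0,0,0]],[[0,1.6,100],[0,0,0]],[[0,1.6,105],[0,0,0]],[[0,1.6,108],[0,0,0]],[[0,1.6,108.5],[0,0,0]],[[0,1.6,108.5],[0,0,0]]]'

```text
clock: 8.32
tool_pos: [0.5889, -0.0298, 0.0117]
tool_rot: [0.0, 0.999, -0.048, 0.001]
force: [-0.1, 0.5, 0.2]
finger_gap: 0.0371
```

Call:
drive_tool --rows '[[[0,0,0],[0,0,0]],[[0,0,0],[0,0,0]],[[0,0,0],[0,0,0]],[[0,0,0],[0,0,0]],[[0,0,-10],[0,0,0]],[[0,0,-40],[0,0,0]],[[0,0,-90],[0,0,0]],[[0,0,-150],[0,0,0]],[[0,0,-190],[0,0,0]],[[0,0,-190],[0,0,0]]]' --fingers 50

```text
clock: 9.57
tool_pos: [0.5909, -0.0293, 0.2059]
tool_rot: [0.0, 0.999, -0.048, 0.004]
force: [1.0, 0.0, -0.6]
finger_gap: 0.0501
```

```bash
python3 - <<'E'
from h import *
c=cam("wrist","w5.png")
go((.55,-.15,.2,-15),(.512,-.298,.12,-28.3))
E
```

```text
row [-27.6, 123.7, 3.3] [0.0, -0.2, 9.5]
row [-51.5, 274.6, 83.3] [-0.0, -0.2, 22.8]
```

View pics/w5.png

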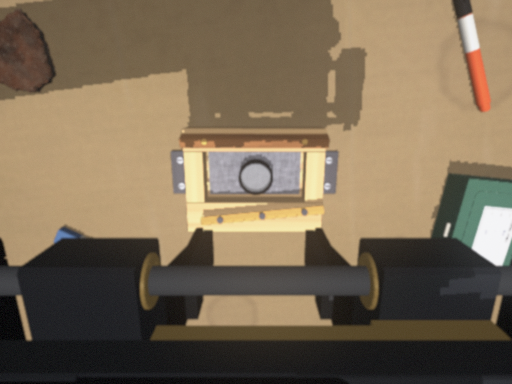

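Call:
drive_tool --rows '[[[-14,60,3],[0,0,5]],[[-28,122,3],[0,0,10]],[[-36,175,20],[0,0,15]],[[-44,225,40],[0,0,19]],[[-51.5,274.6,65],[0,0,22.8]],[[-51.5,274.6,83],[0,0,22.8]],[[-51.5,274.6,83],[0,0,22.8]],[[-51.5,274.6,83],[0,0,22.8]]]'

```text
clock: 10.62
tool_pos: [0.5116, -0.2962, 0.1184]
tool_rot: [-0.0, 0.97, -0.243, 0.0]
force: [-0.7, 0.7, 0.2]
finger_gap: 0.0498
```

```bash
python3 - <<'E'
from h import *
c=cam("wrist"); lid(c,0,(120,60,420,270))
go((.5125,-.2976,.05,-28.3),(.5125,-.2976,.013,-28.3))
c=cam("wrist","w6.png")
E
```

```text
bar ((371.5, 156.49998474121094), (186.99996948242188, 94.99998474121094), 90.0) 11105.0 quad [[336, 151], [331, 221], [190, 234], [187, 150]]
bar top centre [ 0.6048 -0.3044  0.036 ]
corner [ 0.5873 -0.2957  0.003 ]
corner [ 0.5566 -0.3523  0.003 ]
corner [ 0.4358 -0.3021  0.003 ]
corner [ 0.4744 -0.2343  0.003 ]
row [1.0, 0.7, 68.9] [-0.0, -0.1, 0.1]
row [0.9, 0.7, 105.9] [-0.0, -0.1, 0.1]
```

View pics/w6.png

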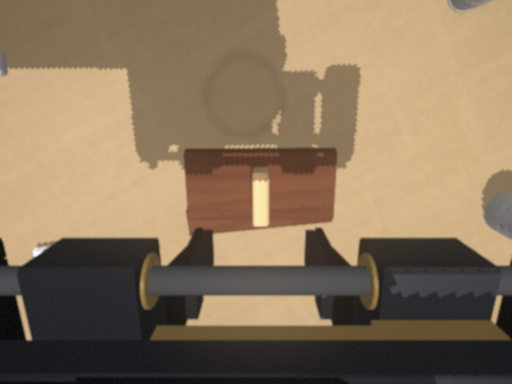

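The bar top spans cols 252–269 and rows 168–226, centred at (260.5,197). The lid lies square to the jaws.

```bash
python3 - <<'E'
from h import *
c=cam("wrist"); print(ray(c,260.5,197,.036), ray(c,260.5,168,.036), ray(c,260.5,226,.036))
E
```

```text
[ 0.51505168 -0.29371629  0.036     ] [ 0.52608135 -0.27307078  0.036     ] [ 0.50343655 -0.31545768  0.036     ]
```

Call:
drive_tool --rows '[[[1.5,-0.5,40],[0,0,0]],[[1.5,-0.5,75],[0,0,0]],[[1.5,-0.5,95],[0,0,0]],[[1.5,-0.5,103],[0,0,0]],[[1.5,-0.5,105],[0,0,0]],[[1.5,-0.5,105],[0,0,0]],[[1.5,-0.5,105],[0,0,0]]]' --fingers 40

```text
clock: 11.65
tool_pos: [0.5129, -0.2988, 0.0141]
tool_rot: [0.0, 0.97, -0.245, 0.001]
force: [-0.1, 1.1, 0.2]
finger_gap: 0.0402
```

Call:
drive_tool --rows '[[[0,0,0],[0,0,0]],[[0,0,0],[0,0,0]],[[0,0,0],[0,0,0]],[[0,0,0],[0,0,0]],[[0,0,0],[0,0,0]],[[0,0,0],[0,0,0]],[[0,0,0],[0,0,0]],[[0,0,0],[0,0,0]]]' --fingers 5 --squeeze 45

```text
clock: 12.65
tool_pos: [0.5122, -0.2984, 0.0131]
tool_rot: [0.0, 0.97, -0.245, 0.0]
force: [0.3, 0.2, 0.2]
finger_gap: 0.0141
```

Call:
drive_tool --rows '[[[0,0,-20],[0,0,0]],[[0,0,-50],[0,0,0]],[[0,0,-80],[0,0,0]],[[0,0,-110],[0,0,0]],[[0,0,-130],[0,0,0]],[[0,0,-130],[0,0,0]],[[0,0,-130],[0,0,0]],[[0,0,-130],[0,0,0]]]'

```text
clock: 13.65
tool_pos: [0.5113, -0.2979, 0.1415]
tool_rot: [-0.0, 0.97, -0.245, -0.001]
force: [-0.3, 0.5, -1.4]
finger_gap: 0.0138
```

```bash
python3 - <<'E'
from h import *
s=get_state(); print(s["tool_pos"],s["finger_gap"],s["force"],s["moment"])
c=cam("wrist","w7.png"); lid(c,s["tool_pos"][2]-.013,(100,60,430,300))
E
```

```text
[ 0.5112803  -0.29790873  0.14148487] 0.013788300077722233 [-0.30143443  0.45602951 -1.39043305] [-0.02658426 -0.02368639  0.02752953]
bar ((374.5, 162.0), (204.0, 109.0), 90.0) 13125.0 quad [[379, 179], [374, 236], [220, 248], [143, 234], [142, 174]]
bar top centre [ 0.5801 -0.2766  0.1645]
corner [ 0.5863 -0.2974  0.1315]
corner [ 0.5708 -0.3274  0.1315]
corner [ 0.4886 -0.2917  0.1315]
corner [ 0.4538 -0.263   0.1315]
corner [ 0.4732 -0.2333  0.1315]
```

View pics/w7.png

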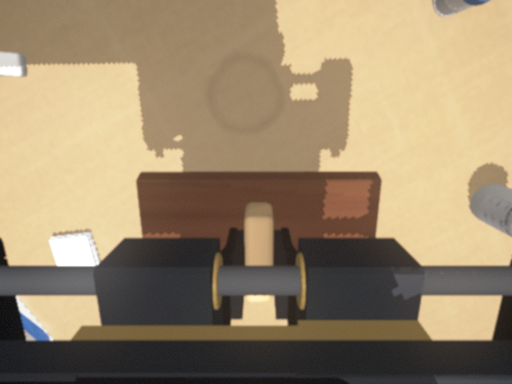

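```bash
cat >> h.py <<'E'
YAW=-5.6; C0=np.array([.5885,-.0277])
def cw(x,y,z,yaw=YAW):
    a=np.radians(YAW); p=C0+np.array([x*np.cos(a)-y*np.sin(a),x*np.sin(a)+y*np.cos(a)])/1e3
    return (*p,z/1e3,yaw)
def where():
    s=get_state(); a=np.radians(YAW); r=np.array([[np.cos(a),np.sin(a)],[-np.sin(a),np.cos(a)]])
    q=s["tool_rot"]; M=R.from_quat([q[1],q[2],q[3],q[0]]).as_matrix()
    print("t",s["clock"],"case xy mm",(r@(s["tool_pos"][:2]-C0)*1e3).round(1),"z",round(s["tool_pos"][2]*1e3,1),"yaw",np.degrees(np.arctan2(M[1,0],M[0,0])).round(2),"F case",(r@s["force"][:2]).round(2),round(s["force"][2],2),"gap",s["finger_gap"])
E
python3 - <<'E'
from h import *
go((.475,-.15,.15,-17),cw(-148,-4,150),cw(-148,-4,44))
E
```

```text
row [-102.3, -112.9, -8.1] [-0.0, 0.1, -11.3]
row [-195.4, -213.6, -7.8] [-0.0, 0.1, -22.7]
row [-195.1, -213.5, 98.2] [-0.0, 0.1, -22.7]
```

Call:
drive_tool --rows '[[[-25,-28,-8],[0,0,-3]],[[-60,-66,-8],[0,0,-7]],[[-102,-113,-8],[0,0,-11]],[[-135,-149,-8],[0,0,-15]],[[-170,-187,-8],[0,0,-19]],[[-195,-213.5,-8],[0,0,-22.7]],[[-195,-213.5,-8],[0,0,-22.7]],[[-195,-213.5,30],[0,0,-22.7]],[[-195,-213.5,60],[0,0,-22.7]],[[-195,-213.5,85],[0,0,-22.7]],[[-195,-213.5,92],[0,0,-22.7]],[[-195,-213.5,92],[0,0,-22.7]]]'

```text
clock: 15.2
tool_pos: [0.4421, -0.0184, 0.051]
tool_rot: [-0.0, 0.999, -0.05, -0.0]
force: [0.4, 0.1, -2.0]
finger_gap: 0.0137
```

```bash
python3 - <<'E'
from h import *
where()
c=cam("wrist","w8.png")
go(cw(-148,-4,44),cw(-120,-4,44),cw(-80,-4,44))
for p in ((-75,38,30),(-75,32.2,46),(75,32.2,46),(-75,-28,30),(-75,-64,30)):
    x,y,z,_=cw(*p); print(p,proj(c,[x,y,z]).round())
E
```

```text
t 15.2 case xy mm [-146.6   -5. ] z 51.0 yaw -5.69 F case [0.4  0.18] -2.01 gap 0.013724931595903182
row [-1.9, -0.8, 7.6] [-0.0, -0.1, -0.1]
row [26.1, -0.9, 7.7] [-0.0, -0.1, -0.1]
row [66.1, -0.9, 7.7] [-0.0, -0.1, -0.1]
(-75, 38, 30) [383. 163.]
(-75, 32.2, 46) [393. 179.]
(75, 32.2, 46) [674. 178.]
(-75, -28, 30) [372. 266.]
(-75, -64, 30) [367. 315.]
```

View pics/w8.png

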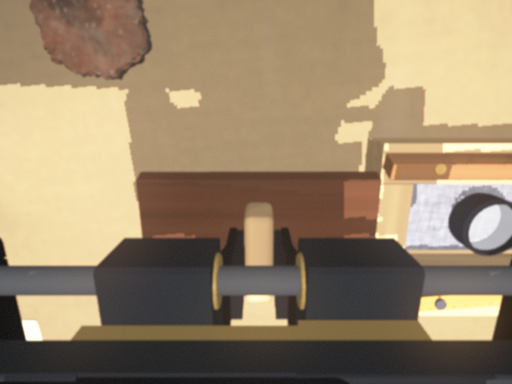

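The cheek's inner edge appears at (390,180), against a prediction of (393,179), and runs parallel to the lid edge. I'll lower the lid to the way's height and enter gently.

Call:
drive_tool --rows '[[[-2,-1,4],[0,0,0]],[[-2,-1,6.5],[0,0,0]],[[-2,-1,6.5],[0,0,0]],[[4,-1,6.5],[0,0,0]],[[10,-1,6.5],[0,0,0]],[[16,-1,6.5],[0,0,0]],[[22,-1,6.5],[0,0,0]],[[22,-1,6.5],[0,0,0]]]'

```text
clock: 16.25
tool_pos: [0.4505, -0.0213, 0.0412]
tool_rot: [0.003, 0.999, -0.049, -0.015]
force: [-31.2, -4.1, 17.8]
finger_gap: 0.0144
```

```bash
python3 -c "
from h import *
where()"
```

```text
t 16.25 case xy mm [-138.    -7.1] z 41.2 yaw -5.57 F case [-30.69  -7.16] 17.83 gap 0.014356915628384528
```

The nose struck the wall end because it was about 2 mm too low: the commanded height lagged the measured one. I'll back off and raise it.

Call:
drive_tool --rows '[[[-20,0,0],[0,0,0]],[[-26,0,-4],[0,0,0]],[[-26,0,-4],[0,0,0]],[[-26,0,-4],[0,0,0]],[[-26,0,-4],[0,0,0]]]'

```text
clock: 16.88
tool_pos: [0.4387, -0.0164, 0.0487]
tool_rot: [-0.0, 0.999, -0.049, 0.0]
force: [-0.2, -0.4, -0.4]
finger_gap: 0.0137
```

```bash
python3 - <<'E'
from h import *
where(); print(get_state()["tool_rot"])
c=cam("wrist","w9.png")
go(cw(-150,-4,45.5),cw(-100,-4,45.5))
E
```

```text
t 16.875 case xy mm [-150.2   -3.4] z 48.7 yaw -5.64 F case [-0.12 -0.42] -0.43 gap 0.013709864112734166
[-1.58512933e-04  9.98787233e-01 -4.92337437e-02  2.75631464e-04]
row [0.4, 0.6, 3.1] [-0.0, -0.0, -0.0]
row [50.4, 0.5, 3.1] [-0.0, -0.0, -0.0]
```

View pics/w9.png

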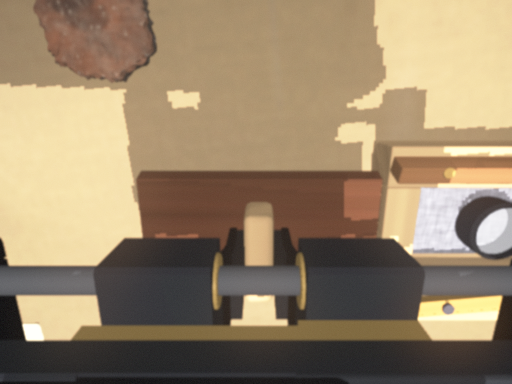

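Call:
drive_tool --rows '[[[2,0.5,2],[0,0,0]],[[6,0.5,2],[0,0,0]],[[10,0.5,2],[0,0,0]],[[14,0.5,2],[0,0,0]],[[16,0.5,2],[0,0,0]],[[16,0.5,2],[0,0,0]]]'

```text
clock: 17.68
tool_pos: [0.4487, -0.0182, 0.0446]
tool_rot: [0.0, 0.999, -0.049, -0.006]
force: [-9.5, 1.4, -0.3]
finger_gap: 0.014
```

```bash
python3 -c "
from h import *
for i in range(4): where(); cam('wrist')"
```

```text
t 17.675 case xy mm [-140.    -4.1] z 44.6 yaw -5.56 F case [-9.57  0.48] -0.27 gap 0.013991678905583109
t 17.725 case xy mm [-140.1   -4.2] z 44.6 yaw -5.57 F case [-9.4  -0.26] -1.11 gap 0.013812150651558358
t 17.775 case xy mm [-140.1   -4.2] z 44.6 yaw -5.56 F case [-8.32 -0.45] 0.67 gap 0.013459079084697362
t 17.825 case xy mm [-140.1   -4.2] z 44.6 yaw -5.57 F case [-9.38 -0.11] -0.34 gap 0.013545633250226537
```

```bash
python3 - <<'E'
from h import *
c=cam("wrist","w10.png"); im=c["image"]
a=np.radians(YAW); r=np.array([[np.cos(a),np.sin(a)],[-np.sin(a),np.cos(a)]])
# w9 pose differs; use present image: print edge rows
cv2.imwrite("pics/w10z.png",cv2.resize(im[130:270,330:500,::-1],None,fx=4.5,fy=4.2,interpolation=cv2.INTER_CUBIC))
for p in ((-75,38,30),(-75,32.2,46),(-75,-28,30)):
    x,y,z,_=cw(*p); print(p,proj(c,[x,y,z]).round())
for z in(.0305,.0405): print(z,(r@(ray(c,381,173,z)[:2]-C0)*1e3).round(1),(r@(ray(c,138,173,z)[:2]-C0)*1e3).round(1))
E
```

```text
(-75, 38, 30) [376. 167.]
(-75, 32.2, 46) [385. 184.]
(-75, -28, 30) [365. 273.]
0.0305 [-72.   34.6] [-207.9   34.2]
0.0405 [-75.8  36.7] [-204.    36.4]
```

```bash
python3 - <<'E'
from h import *
a=np.radians(YAW); r=np.array([[np.cos(a),np.sin(a)],[-np.sin(a),np.cos(a)]])
c=cam("wrist"); im=c["image"].astype(int); where()
m=(im[...,0]<150)&(im[...,0]>1.75*im[...,2])&(im[...,0]>30)
for v in range(166,200,2):
    p=np.flatnonzero(m[v,120:382]); 
    if len(p): 
        L,Rr=p[0]+120,p[-1]+121
        print(v,L,Rr,[(z,np.linalg.norm(ray(c,L,v,z)-ray(c,Rr,v,z)).round(4)) for z in(.028,.0315,.038,.0415)],(r@(ray(c,250,v,.0315)[:2]-C0)*1e3).round(1)[1],(r@(ray(c,250,v,.0415)[:2]-C0)*1e3).round(1)[1])
print(im[185,374:392,:].tolist())
E
```

```text
t 17.975 case xy mm [-140.1   -4.2] z 44.6 yaw -5.57 F case [-10.16  -0.12] 0.59 gap 0.013700879863807056
166 378 382 [(0.028, np.float64(0.0022)), (0.0315, np.float64(0.0022)), (0.038, np.float64(0.0021)), (0.0415, np.float64(0.0021))] 38.5 40.5
168 377 382 [(0.028, np.float64(0.0028)), (0.0315, np.float64(0.0027)), (0.038, np.float64(0.0026)), (0.0415, np.float64(0.0026))] 37.4 39.4
170 360 382 [(0.028, np.float64(0.0124)), (0.0315, np.float64(0.0121)), (0.038, np.float64(0.0117)), (0.0415, np.float64(0.0114))] 36.3 38.3
172 184 382 [(0.028, np.float64(0.112)), (0.0315, np.float64(0.1099)), (0.038, np.float64(0.1058)), (0.0415, np.float64(0.1036))] 35.1 37.3
174 140 382 [(0.028, np.float64(0.1374)), (0.0315, np.float64(0.1347)), (0.038, np.float64(0.1297)), (0.0415, np.float64(0.1271))] 34.0 36.2
176 139 382 [(0.028, np.float64(0.1382)), (0.0315, np.float64(0.1355)), (0.038, np.float64(0.1305)), (0.0415, np.float64(0.1278))] 32.9 35.1
178 138 382 [(0.028, np.float64(0.139)), (0.0315, np.float64(0.1363)), (0.038, np.float64(0.1313)), (0.0415, np.float64(0.1286))] 31.7 34.1
180 137 3
[... 1000 characters left out ...]
.float64(0.1215)), (0.0315, np.float64(0.1191)), (0.038, np.float64(0.1147)), (0.0415, np.float64(0.1124))] 22.4 25.3
196 138 349 [(0.028, np.float64(0.1223)), (0.0315, np.float64(0.1199)), (0.038, np.float64(0.1155)), (0.0415, np.float64(0.1131))] 21.2 24.2
198 138 349 [(0.028, np.float64(0.1225)), (0.0315, np.float64(0.1201)), (0.038, np.float64(0.1157)), (0.0415, np.float64(0.1133))] 20.1 23.1
[[166, 111, 82], [168, 112, 83], [166, 110, 81], [169, 112, 84], [167, 111, 83], [171, 116, 84], [218, 163, 120], [253, 229, 168], [255, 248, 197], [255, 250, 204], [255, 249, 201], [255, 248, 202], [255, 249, 202], [255, 249, 203], [255, 249, 202], [255, 244, 189], [249, 223, 162], [234, 194, 141]]
```

Call:
drive_tool --rows '[[[-10,0,0],[0,0,0]],[[-12,0,-4.5],[0,0,0]],[[-12,0,-4.5],[0,0,0]],[[-6,0,-4.5],[0,0,0]],[[0,0,-4.5],[0,0,0]],[[6,0,-4.5],[0,0,0]],[[10,0,-4.5],[0,0,0]],[[10,0,-4.5],[0,0,0]]]'

```text
clock: 18.98
tool_pos: [0.4507, -0.0197, 0.0461]
tool_rot: [0.001, 0.999, -0.048, -0.014]
force: [-22.5, 0.1, 0.3]
finger_gap: 0.014
```

```bash
python3 -c "
from h import *
where()"
```

```text
t 18.975 case xy mm [-137.9   -5.5] z 46.1 yaw -5.52 F case [-22.41  -2.1 ] 0.33 gap 0.014029257161489339
```

```bash
python3 -c "
from h import *
for i in range(3):
  where(); s=get_state(); print(np.round(s['moment'],3),np.round(s['force'],2)); c=cam('wrist')
im=c['image'].astype(int)
print(im[160:200:2,392].tolist()); print(im[185,370:420:2].tolist()); print(im[210,370:420:2].tolist())
for p in ((-75,38,30),(-75,32.2,46),(-75,-28,30)): print(p,proj(c,cw(*p)[:3]).round())
"
```

```text
t 18.975 case xy mm [-137.9   -5.5] z 46.1 yaw -5.52 F case [-22.41  -2.1 ] 0.33 gap 0.014029257161489339
[0.106 5.192 0.838] [-22.51   0.1    0.33]
t 19.025 case xy mm [-138.    -5.4] z 46.1 yaw -5.51 F case [-22.41  -1.42] 0.86 gap 0.01398645175654359
[0.038 5.173 0.757] [-22.44   0.78   0.86]
t 19.075 case xy mm [-138.    -5.4] z 46.1 yaw -5.51 F case [-22.46  -2.45] 0.16 gap 0.014164491650707203
[0.043 5.136 0.769] [-22.59  -0.25   0.16]
[[161, 115, 80], [164, 118, 81], [166, 119, 82], [225, 162, 110], [248, 195, 132], [249, 198, 133], [250, 202, 136], [250, 203, 135], [250, 202, 136], [249, 199, 134], [249, 200, 136], [254, 238, 180], [255, 253, 222], [254, 243, 192], [255, 254, 223], [255, 255, 234], [255, 255, 234], [255, 255, 234], [255, 255, 233], [255, 254, 228]]
[[172, 114, 83], [173, 114, 83], [172, 114, 81], [183, 126, 91], [255, 238, 181], [255, 249, 207], [255, 250, 208], [255, 250, 209], [255, 250, 209], [255, 250, 208], [255, 250, 211], [255, 250, 210], [250, 227, 170], [221, 182, 136], [222, 185, 138], [221, 184, 136], [221, 185, 136], [222, 185, 138], [223, 187, 140], [222, 186, 140], [224, 187, 143], [223, 186, 141], [223, 185, 141], [223, 188, 142], [223, 187, 143]]
[[175, 117, 86], [172, 114, 84], [174, 116, 85], [201, 156, 117], [240, 211, 155], [242, 215, 158], [243, 218, 161], [244, 219, 163], [244, 218, 161], [243, 218, 161], [239, 211, 156], [237, 208, 155], [236, 206, 152], [236, 207, 154], [237, 207, 153], [237, 207, 155], [203, 178, 158], [170, 162, 166], [170, 163, 168], [172, 165, 170], [170, 164, 168], [163, 157, 161], [171, 165, 169], [172, 167, 172], [164, 157, 162]]
(-75, 38, 30) [373. 164.]
(-75, 32.2, 46) [381. 182.]
(-75, -28, 30) [362. 271.]
```

The moment (0.8 Nm at −22 N) puts the contact 36 mm to the +y side of the tool axis, so the nose's left corner is catching the end of the cheek. I'll shift toward −y.

Call:
drive_tool --rows '[[[-18,0,0],[0,0,0]],[[-20,4,0.5],[0,0,0]],[[-20,4,0.5],[0,0,0]],[[-14,4,0.5],[0,0,0]],[[-8,4,0.5],[0,0,0]],[[-4,4,0.5],[0,0,0]],[[-4,4,0.5],[0,0,0]],[[-4,4,0.5],[0,0,0]]]'

```text
clock: 20.12
tool_pos: [0.4604, -0.0239, 0.0508]
tool_rot: [0.0, 0.999, -0.05, 0.001]
force: [1.6, -4.1, -3.0]
finger_gap: 0.0138
```

```bash
python3 -c "
from h import *
for i in range(2):
  where(); s=get_state(); print(np.round(s['moment'],3),np.round(s['force'],2)); c=cam('wrist')
"
```

```text
t 20.125 case xy mm [-127.9   -8.8] z 50.8 yaw -5.7 F case [ 1.99 -3.89] -3.04 gap 0.013777706989655457
[-0.886 -0.163 -0.287] [ 1.6  -4.06 -3.04]
t 20.175 case xy mm [-128.    -8.7] z 50.8 yaw -5.69 F case [ 1.59 -2.45] -3.58 gap 0.013822904023464628
[-0.998 -0.176 -0.271] [ 1.34 -2.6  -3.58]
```

It's in: the nose is about 12 mm inside, with the cheek's overhang pressing lightly. I'll lower the lid onto the walls.

Call:
drive_tool --rows '[[[0,0.5,1],[0,0,0]],[[0,0.5,2],[0,0,0]],[[0,0.5,3],[0,0,0]],[[0,0.5,3],[0,0,0]],[[0,0.5,3],[0,0,0]]]'

```text
clock: 20.85
tool_pos: [0.4593, -0.0231, 0.0475]
tool_rot: [-0.0, 0.999, -0.049, -0.0]
force: [0.0, -0.1, -1.6]
finger_gap: 0.0136
```

```bash
python3 -c "
from h import *
for i in range(2):
  where(); s=get_state(); print(np.round(s['moment'],3),np.round(s['force'],2)); c=cam('wrist')
"
```

```text
t 20.85 case xy mm [-129.    -8.1] z 47.5 yaw -5.61 F case [ 0.02 -0.06] -1.57 gap 0.01362378246979206
[-0.29  -0.079 -0.085] [ 0.01 -0.06 -1.57]
t 20.9 case xy mm [-129.    -8.1] z 47.5 yaw -5.61 F case [-0.28 -0.46] -3.04 gap 0.013632253355772903
[-0.193 -0.068  0.008] [-0.32 -0.43 -3.04]
```

Call:
drive_tool --rows '[[[0,0,1],[0,0,0]],[[0,0,1.5],[0,0,0]],[[0,0,2],[0,0,0]],[[0,0,2],[0,0,0]],[[0,0,2],[0,0,0]]]'

```text
clock: 21.58
tool_pos: [0.4594, -0.0236, 0.0455]
tool_rot: [0.0, 0.999, -0.049, -0.0]
force: [0.2, 0.3, -3.0]
finger_gap: 0.0135
```

Call:
drive_tool --rows '[[[0,0,0.5],[0,0,0]],[[0,0,1],[0,0,0]],[[0,0,1],[0,0,0]],[[0,0,1],[0,0,0]]]'

```text
clock: 22.08
tool_pos: [0.4594, -0.0236, 0.0445]
tool_rot: [0.0, 0.999, -0.049, -0.0]
force: [0.8, 0.6, -1.6]
finger_gap: 0.014
```

Call:
drive_tool --rows '[[[0,0,0.5],[0,0,0]],[[0,0,0.5],[0,0,0]],[[0,0,1],[0,0,0]],[[0,0,1],[0,0,0]]]'

```text
clock: 22.58
tool_pos: [0.4594, -0.0236, 0.0435]
tool_rot: [0.0, 0.999, -0.049, -0.0]
force: [-0.2, -0.3, -1.5]
finger_gap: 0.0137
```

Call:
drive_tool --rows '[[[3,0,0],[0,0,0]],[[6,0,0],[0,0,0]],[[9,0,0],[0,0,0]],[[12,0,0],[0,0,0]],[[15,0,0],[0,0,0]],[[15,0,0],[0,0,0]]]'

```text
clock: 23.32
tool_pos: [0.4746, -0.025, 0.0435]
tool_rot: [-0.0, 0.999, -0.049, 0.0]
force: [-0.8, -0.0, -1.4]
finger_gap: 0.0139
```

```bash
python3 -c "
from h import *
for i in range(3):
  where(); s=get_state(); print(np.round(s['moment'],3),np.round(s['force'],2)); c=cam('wrist')
"
```

```text
t 23.325 case xy mm [-113.6   -8.5] z 43.5 yaw -5.64 F case [-0.75 -0.1 ] -1.42 gap 0.013927651426816831
[-0.04  -0.057 -0.021] [-0.76 -0.03 -1.42]
t 23.375 case xy mm [-113.8   -8.5] z 43.5 yaw -5.64 F case [-0.43  0.16] -2.33 gap 0.013925901917684036
[-0.065 -0.086  0.036] [-0.42  0.21 -2.33]
t 23.425 case xy mm [-114.    -8.5] z 43.5 yaw -5.64 F case [0.27 1.25] -1.82 gap 0.013844189194520039
[-0.012 -0.141 -0.065] [ 0.39  1.22 -1.82]
```

Call:
drive_tool --rows '[[[5,-0.5,0.3],[0,0,0]],[[10,-1,0.3],[0,0,0]],[[15,-1.5,0.3],[0,0,0]],[[20,-2,0.3],[0,0,0]],[[24,-2,0.3],[0,0,0]],[[24,-2,0.3],[0,0,0]],[[24,-2,0.3],[0,0,0]]]'

```text
clock: 24.35
tool_pos: [0.4983, -0.0255, 0.0432]
tool_rot: [0.0, 0.999, -0.049, -0.0]
force: [0.2, 0.2, -2.3]
finger_gap: 0.0136
```

Call:
drive_tool --rows '[[[0,-0.5,0.3],[0,0,0]],[[0,-1,0.3],[0,0,0]],[[0,-1.5,0.3],[0,0,0]],[[0,-1.5,0.3],[0,0,0]],[[0,-1.5,0.3],[0,0,0]]]'

```text
clock: 24.98
tool_pos: [0.4982, -0.0248, 0.0428]
tool_rot: [0.001, 0.999, -0.05, -0.0]
force: [-1.6, -4.9, -2.5]
finger_gap: 0.0136
```

```bash
python3 -c "
from h import *
for i in range(3):
  where(); s=get_state(); print(np.round(s['moment'],3)); c=cam('wrist')
"
```

```text
t 24.975 case xy mm [-90.1  -5.9] z 42.8 yaw -5.68 F case [-1.16 -5.  ] -2.47 gap 0.013552996777928202
[-1.162  0.201 -0.192]
t 25.025 case xy mm [-90.1  -5.9] z 42.8 yaw -5.68 F case [-1.09 -4.62] -1.57 gap 0.014001631505386853
[-1.225  0.22  -0.2  ]
t 25.075 case xy mm [-90.1  -5.9] z 42.8 yaw -5.68 F case [-1.2  -5.15] -2.56 gap 0.013636010383936765
[-1.281  0.28  -0.223]
```

Call:
drive_tool --rows '[[[0,0.7,0.5],[0,0,0]],[[0,0.7,0.8],[0,0,0]],[[0,0.7,0.8],[0,0,0]],[[0,0.7,0.8],[0,0,0]]]'

```text
clock: 25.62
tool_pos: [0.4983, -0.0249, 0.0426]
tool_rot: [0.0, 0.999, -0.049, -0.0]
force: [-4.8, -3.9, 4.5]
finger_gap: 0.0138
```

```bash
python3 -c "
from h import *
for i in range(3):
  where(); s=get_state(); print(np.round(s['moment'],3)); c=cam('wrist')
"
```

```text
t 25.625 case xy mm [-90.1  -6. ] z 42.6 yaw -5.65 F case [-4.4  -4.31] 4.52 gap 0.01379171817621154
[-1.013  0.777 -0.227]
t 25.675 case xy mm [-90.1  -6. ] z 42.7 yaw -5.65 F case [-3.88 -4.7 ] 4.46 gap 0.013528068585331357
[-1.077  0.81  -0.225]
t 25.725 case xy mm [-90.1  -6. ] z 42.7 yaw -5.65 F case [-3.   -4.65] 4.28 gap 0.013835842767585435
[-1.12   0.812 -0.237]
```

Call:
drive_tool --rows '[[[0,0.6,-0.4],[0,0,0]],[[5,0.8,-0.4],[0,0,-0.2]],[[10,0.8,-0.4],[0,0,0]],[[15,0.8,-0.4],[0,0,0]],[[20,0.8,-0.4],[0,0,0]],[[25,0.8,-0.4],[0,0,0]],[[30,0.8,-0.4],[0,0,0]],[[30,0.8,-0.4],[0,0,0]]]'

```text
clock: 26.78
tool_pos: [0.5296, -0.0283, 0.0427]
tool_rot: [-0.0, 0.999, -0.049, 0.001]
force: [1.8, -1.6, 0.6]
finger_gap: 0.0137
```

```bash
python3 -c "
from h import *
for i in range(3):
  where(); s=get_state(); print(np.round(s['moment'],3)); c=cam('wrist')
"
```

```text
t 26.775 case xy mm [-58.6  -6.3] z 42.7 yaw -5.63 F case [ 1.93 -1.43] 0.63 gap 0.013748958282874448
[-0.517 -0.163 -0.086]
t 26.825 case xy mm [-58.6  -6.3] z 42.8 yaw -5.63 F case [ 0.84 -1.48] 0.49 gap 0.013912669685746091
[-0.482 -0.286 -0.067]
t 26.875 case xy mm [-58.7  -6.4] z 42.8 yaw -5.64 F case [ 1.58 -2.16] 0.47 gap 0.013766344571271062
[-0.51  -0.383 -0.115]
```

Call:
drive_tool --rows '[[[4,0.3,0],[0,0,0]],[[8,0.3,0],[0,0,0]],[[12,0.3,0],[0,0,0]],[[16,0.3,0],[0,0,0]],[[20,0.3,0],[0,0,0]],[[24,0.3,0],[0,0,0]],[[28,0.3,0],[0,0,0]],[[28,0.3,0],[0,0,0]]]'

```text
clock: 27.92
tool_pos: [0.557, -0.0311, 0.0428]
tool_rot: [-0.0, 0.999, -0.049, 0.001]
force: [-0.8, -0.1, 3.6]
finger_gap: 0.0134
```

```bash
python3 -c "
from h import *
for i in range(3):
  where(); s=get_state(); print(np.round(s['moment'],3)); c=cam('wrist')
"
```

```text
t 27.925 case xy mm [-31.   -6.5] z 42.8 yaw -5.62 F case [-0.77 -0.14] 3.64 gap 0.01339073893960496
[-0.164  0.086 -0.064]
t 27.975 case xy mm [-31.   -6.5] z 42.8 yaw -5.63 F case [0.19 1.07] 5.14 gap 0.01406186985334153
[-0.115 -0.009 -0.081]
t 28.025 case xy mm [-31.   -6.5] z 42.8 yaw -5.62 F case [ 0.86 -0.63] 3.33 gap 0.013766032575673895
[-0.126 -0.115 -0.104]
```

Call:
drive_tool --rows '[[[2,0,-0.2],[0,0,0]],[[4,0,-0.2],[0,0,0]],[[6,0,-0.2],[0,0,0]],[[8,0,-0.2],[0,0,0]],[[10,0,-0.2],[0,0,0]],[[12,0,-0.2],[0,0,0]],[[14,0,-0.2],[0,0,0]],[[14,0,-0.2],[0,0,0]]]'

```text
clock: 29.08
tool_pos: [0.5698, -0.0328, 0.0427]
tool_rot: [0.0, 0.999, -0.049, -0.0]
force: [-0.9, 0.2, 4.1]
finger_gap: 0.0137
```

```bash
python3 -c "
from h import *
for i in range(2):
  where(); s=get_state(); print(np.round(s['moment'],3)); c=cam('wrist')
"
```

```text
t 29.075 case xy mm [-18.1  -6.9] z 42.7 yaw -5.64 F case [-0.96  0.09] 4.14 gap 0.013717400697169318
[-0.123  0.257 -0.038]
t 29.125 case xy mm [-18.1  -6.9] z 42.7 yaw -5.63 F case [-1.53 -0.19] 4.57 gap 0.013926990400786203
[-0.11   0.272 -0.027]
```

Call:
drive_tool --rows '[[[1,0,0],[0,0,0]],[[2,0,0],[0,0,0]],[[3,0,0],[0,0,0]],[[4,0,0],[0,0,0]],[[5,0,0],[0,0,0]],[[5,0,0],[0,0,0]]]'

```text
clock: 29.92
tool_pos: [0.5747, -0.0332, 0.0427]
tool_rot: [0.0, 0.999, -0.049, -0.0]
force: [-1.9, 0.2, 5.5]
finger_gap: 0.0138
```

Call:
drive_tool --rows '[[[1,0,0],[0,0,0]],[[2,0,0],[0,0,0]],[[3,0,0],[0,0,0]],[[4,0,0],[0,0,0]],[[4,0,0],[0,0,0]]]'

```text
clock: 30.55
tool_pos: [0.5787, -0.0337, 0.0428]
tool_rot: [0.0, 0.999, -0.049, -0.0]
force: [-2.2, 0.1, 5.9]
finger_gap: 0.0139
```

Call:
drive_tool --rows '[[[1,0,-0.2],[0,0,0]],[[2,0,-0.2],[0,0,0]],[[3,0,-0.2],[0,0,0]],[[4,0,-0.2],[0,0,0]],[[4,0,-0.2],[0,0,0]]]'

```text
clock: 31.18
tool_pos: [0.583, -0.0342, 0.0428]
tool_rot: [0.0, 0.999, -0.049, -0.0]
force: [-1.1, 0.4, 2.5]
finger_gap: 0.0135
```

Call:
drive_tool --rows '[[[1,0,0],[0,0,0]],[[2,0,0],[0,0,0]],[[3,0,0],[0,0,0]],[[3,0,0],[0,0,0]]]'

```text
clock: 31.68
tool_pos: [0.586, -0.0343, 0.0428]
tool_rot: [-0.0, 0.999, -0.049, 0.0]
force: [-1.0, 0.1, 1.5]
finger_gap: 0.0134
```

```bash
python3 -c "
from h import *
for i in range(2):
  where(); s=get_state(); print(np.round(s['moment'],3)); c=cam('wrist')
"
```

```text
t 31.675 case xy mm [-1.8 -6.8] z 42.8 yaw -5.64 F case [-1.01  0.05] 1.52 gap 0.013399628559327732
[-0.001  0.232 -0.077]
t 31.725 case xy mm [-1.8 -6.8] z 42.8 yaw -5.64 F case [-0.74  0.57] 1.52 gap 0.013276640268011685
[-0.035  0.168 -0.076]
```

Call:
drive_tool --rows '[[[1,0,0],[0,0,0]],[[2,0,0],[0,0,0]],[[3,0,0],[0,0,0]],[[3,0,0],[0,0,0]]]'

```text
clock: 32.28
tool_pos: [0.589, -0.0344, 0.0429]
tool_rot: [-0.0, 0.999, -0.049, 0.0]
force: [-1.6, 1.2, 2.0]
finger_gap: 0.0136
```

Call:
drive_tool --rows '[[[1,0,0],[0,0,0]],[[2,0,0],[0,0,0]],[[3,0,0],[0,0,0]],[[3,0,0],[0,0,0]]]'

```text
clock: 32.78
tool_pos: [0.592, -0.0346, 0.0429]
tool_rot: [-0.0, 0.999, -0.049, -0.0]
force: [-1.8, 2.9, 2.0]
finger_gap: 0.0134
```

Fy is rising as the strip starts to guide the lid, so I'll ease toward the cheek and creep on.

Call:
drive_tool --rows '[[[0.5,-0.2,0],[0,0,0]],[[1,-0.4,0],[0,0,0]],[[1.5,-0.4,0],[0,0,0]],[[2,-0.4,0],[0,0,0]],[[2,-0.4,0],[0,0,0]]]'

```text
clock: 33.4
tool_pos: [0.5939, -0.0346, 0.0428]
tool_rot: [-0.0, 0.999, -0.049, -0.0]
force: [-1.3, 4.1, 0.9]
finger_gap: 0.0137
```

Call:
drive_tool --rows '[[[0.5,0,0],[0,0,0]],[[1,0,0],[0,0,0]],[[1.5,0,0],[0,0,0]],[[2,0,0],[0,0,0]],[[2,0,0],[0,0,0]]]'

```text
clock: 34.02
tool_pos: [0.5953, -0.0347, 0.0428]
tool_rot: [-0.0, 0.999, -0.049, -0.001]
force: [-3.1, 4.6, 2.1]
finger_gap: 0.0136
```

```bash
python3 -c "
from h import *
for i in range(2):
  where(); s=get_state(); print(np.round(s['moment'],3)); c=cam('wrist')
"
```

```text
t 34.025 case xy mm [ 7.5 -6.3] z 42.8 yaw -5.63 F case [-3.5   4.29] 2.08 gap 0.013574740744298493
[ 0.757  0.833 -0.277]
t 34.075 case xy mm [ 7.5 -6.2] z 42.8 yaw -5.62 F case [-4.12  2.62] 1.35 gap 0.013851869053166616
[ 0.868  0.887 -0.311]
```

Call:
drive_tool --rows '[[[0.5,-0.3,0],[0,0,0]],[[1,-0.4,0],[0,0,0]],[[1.5,-0.4,0],[0,0,0]],[[2,-0.4,0],[0,0,0]],[[2,-0.4,0],[0,0,0]]]'

```text
clock: 34.75
tool_pos: [0.5956, -0.0347, 0.0428]
tool_rot: [0.0, 0.999, -0.049, -0.003]
force: [-8.9, 2.6, 7.3]
finger_gap: 0.0137
```

```bash
python3 -c "
from h import *
for i in range(2):
  where(); s=get_state(); print(np.round(s['moment'],3)); c=cam('wrist')
"
```

```text
t 34.75 case xy mm [ 7.8 -6.2] z 42.8 yaw -5.64 F case [-9.12  1.69] 7.25 gap 0.013735614307287928
[ 0.667  1.809 -0.258]
t 34.8 case xy mm [ 7.8 -6.2] z 42.8 yaw -5.63 F case [-9.45  2.75] 6.33 gap 0.013283633263774162
[ 0.761  1.844 -0.254]
```

Call:
drive_tool --rows '[[[0.5,0,-0.3],[0,0,0]],[[1,0,-0.4],[0,0,0]],[[1.5,0,-0.4],[0,0,0]],[[1.5,0,-0.4],[0,0,0]],[[1.5,0,-0.4],[0,0,0]]]'

```text
clock: 35.48
tool_pos: [0.5957, -0.0347, 0.0428]
tool_rot: [0.001, 0.999, -0.049, -0.004]
force: [-12.9, 4.4, 7.4]
finger_gap: 0.0136
```

```bash
python3 -c "
from h import *
for i in range(3):
  where(); s=get_state(); print(np.round(s['moment'],3)); c=cam('wrist')
"
```

```text
t 35.475 case xy mm [ 7.8 -6.2] z 42.8 yaw -5.63 F case [-13.28   3.13] 7.38 gap 0.013625836596357905
[ 0.771  2.344 -0.274]
t 35.525 case xy mm [ 7.8 -6.2] z 42.7 yaw -5.63 F case [-13.6    2.82] 7.33 gap 0.01353434510264194
[ 0.741  2.386 -0.284]
t 35.575 case xy mm [ 7.8 -6.2] z 42.7 yaw -5.63 F case [-13.4    2.04] 7.8 gap 0.014022057220891816
[ 0.726  2.346 -0.256]
```

The lid is jammed at 13.4 N. I'll unload the arm and check that it stays put before letting go.

Call:
drive_tool --rows '[[[-1,-0.2,-0.3],[0,0,0]],[[-2,-0.4,-0.6],[0,0,0]],[[-3,-0.5,-0.8],[0,0,0]],[[-3.7,-0.5,-0.8],[0,0,0]],[[-3.7,-0.5,-0.8],[0,0,0]]]'

```text
clock: 36.25
tool_pos: [0.5957, -0.0346, 0.0429]
tool_rot: [-0.0, 0.999, -0.049, -0.0]
force: [2.7, 1.6, -15.8]
finger_gap: 0.0133
```

```bash
python3 -c "
from h import *
for i in range(2):
  where(); s=get_state(); print(np.round(s['moment'],3)); c=cam('wrist')
"
```

```text
t 36.25 case xy mm [ 7.8 -6.2] z 42.9 yaw -5.66 F case [2.48 1.89] -15.77 gap 0.013313037708779367
[ 0.344 -0.603 -0.286]
t 36.3 case xy mm [ 7.8 -6.2] z 42.9 yaw -5.66 F case [2.68 2.63] -17.61 gap 0.013932583158725123
[ 0.295 -0.754 -0.25 ]
```

Call:
drive_tool --rows '[[[0.5,0,0.3],[0,0,0]],[[0.8,0,0.6],[0,0,0]],[[0.8,0,0.6],[0,0,0]]]'

```text
clock: 36.72
tool_pos: [0.5957, -0.0346, 0.0429]
tool_rot: [0.0, 0.999, -0.049, -0.001]
force: [0.9, 1.0, -17.2]
finger_gap: 0.0136
```

Call:
drive_tool --rows '[[[0,0,0],[0,0,0]],[[0,0,0],[0,0,0]],[[0,0,0],[0,0,0]],[[0,0,0],[0,0,0]],[[0,0,-10],[0,0,0]],[[0,0,-40],[0,0,0]],[[0,0,-90],[0,0,0]],[[0,0,-150],[0,0,0]],[[0,0,-150],[0,0,0]],[[0,0,-150],[0,0,0]]]' --fingers 40

```text
clock: 37.98
tool_pos: [0.5966, -0.0342, 0.1938]
tool_rot: [0.0, 0.999, -0.049, 0.0]
force: [-0.7, -0.8, -0.7]
finger_gap: 0.0401
```

```bash
python3 - <<'E'
from h import *
where(); c=cam("wrist","w11.png"); im=c["image"].astype(int)
a=np.radians(YAW); r=np.array([[np.cos(a),np.sin(a)],[-np.sin(a),np.cos(a)]])
m=np.zeros(im.shape[:2],bool); m[120:235,180:340]=1
m&=(im[...,0]<195)&(im[...,0]>1.75*im[...,2])&(im[...,0]>30)
k=blob(m); q=cv2.approxPolyDP(cv2.convexHull(k),5,True)[:,0]
print(cv2.contourArea(k))
for p in q: print(p,(r@(ray(c,*p,.040)[:2]-C0)*1e3).round(1))
for p in ((-75,32.2,46),(75,32.2,46),(-75,-64,30),(75,-64,30)): print(p,proj(c,cw(*p)[:3]).round())
E
```

```text
t 37.975 case xy mm [ 8.7 -5.7] z 193.8 yaw -5.64 F case [-0.64 -0.9 ] -0.67 gap 0.04009486324450595
10304.0
[325 132] [73.1 43. ]
[319 204] [ 71. -30.]
[197 216] [-55.3 -43. ]
[180 131] [-67.   44.1]
(-75, 32.2, 46) [171. 144.]
(75, 32.2, 46) [328. 144.]
(-75, -64, 30) [182. 231.]
(75, -64, 30) [319. 231.]
```

The measured lid corners (nose x≈71, tail x≈−55) match an origin near x=+8 mm with the lid straight. As a check on the jam, I'll nudge the bar from behind with the open fingers.

Call:
drive_tool --rows '[[[0,0,50],[0,0,0]],[[0,0,100],[0,0,0]],[[0,0,130],[0,0,0]],[[0,0,147],[0,0,0]],[[4,0,147],[0,0,0]],[[8,0,147],[0,0,0]],[[11,0,147],[0,0,0]],[[11,0,147],[0,0,0]],[[11,0,147],[0,0,0]]]'

```text
clock: 39.15
tool_pos: [0.6079, -0.0353, 0.047]
tool_rot: [0.0, 0.999, -0.049, 0.0]
force: [-0.3, 0.7, 0.7]
finger_gap: 0.0401
```

Call:
drive_tool --rows '[[[1,0,0],[0,0,0]],[[2,0,0],[0,0,0]],[[3,0,0],[0,0,0]],[[4,0,0],[0,0,0]],[[4,0,0],[0,0,0]]]'

```text
clock: 39.78
tool_pos: [0.6087, -0.0353, 0.0458]
tool_rot: [0.0, 0.999, -0.049, -0.003]
force: [-8.2, 1.0, 4.4]
finger_gap: 0.0401
```

```bash
python3 -c "
from h import *
where()"
```

```text
t 39.775 case xy mm [20.8 -5.6] z 45.8 yaw -5.63 F case [-8.21  0.2 ] 4.42 gap 0.04012030363756722
```

Call:
drive_tool --rows '[[[0.5,0,0],[0,0,0]],[[1,0,0],[0,0,0]],[[1.6,0,0],[0,0,0]],[[1.6,0,0],[0,0,0]],[[1.6,0,0],[0,0,0]]]'

```text
clock: 40.4
tool_pos: [0.6087, -0.0354, 0.0455]
tool_rot: [0.0, 0.999, -0.049, -0.005]
force: [-11.1, 1.4, 6.5]
finger_gap: 0.0403
```

```bash
python3 -c "
from h import *
where()"
```

```text
t 40.4 case xy mm [20.8 -5.7] z 45.5 yaw -5.62 F case [-11.21   0.29] 6.47 gap 0.0403379127276926
```

Call:
drive_tool --rows '[[[-3,0,0],[0,0,0]],[[-8,0,0],[0,0,0]],[[-14,0,0],[0,0,0]],[[-17,0,0],[0,0,0]],[[-17,0,0],[0,0,0]],[[-17,0,-15],[0,0,0]],[[-17,0,-50],[0,0,0]],[[-17,0,-100],[0,0,0]],[[-17,0,-150],[0,0,0]],[[-17,0,-150],[0,0,0]],[[-17,0,-150],[0,0,0]]]'

```text
clock: 41.78
tool_pos: [0.5963, -0.0342, 0.1969]
tool_rot: [0.0, 0.999, -0.049, 0.0]
force: [-0.5, 0.3, 0.3]
finger_gap: 0.0396
```

```bash
python3 - <<'E'
from h import *
where(); c=cam("wrist"); im=c["image"].astype(int)
a=np.radians(YAW); r=np.array([[np.cos(a),np.sin(a)],[-np.sin(a),np.cos(a)]])
m=np.zeros(im.shape[:2],bool); m[120:235,180:340]=1
m&=(im[...,0]<195)&(im[...,0]>1.75*im[...,2])&(im[...,0]>30)
for p in cv2.approxPolyDP(cv2.convexHull(blob(m)),5,True)[:,0]: print(p,(r@(ray(c,*p,.040)[:2]-C0)*1e3).round(1))
close_job(); print(get_state()["clock"])
E
```

```text
t 41.775 case xy mm [ 8.3 -5.7] z 196.9 yaw -5.64 F case [-0.51  0.23] 0.25 gap 0.03955308832384155
[324 131] [72.4 43.8]
[319 203] [ 71.2 -29.9]
[197 215] [-56.2 -42.9]
[180 131] [-68.1  43.9]
the job is handed in; nothing more can be done
the job is handed in; nothing more can be done
```

The loupe is in the recess on the felt, and the lid is wedged in its way near case x = +8 mm. I handed the job in at about 42 s.

**Jam:** I pressed the lid home with about 13.4 N along the way. After letting go, a second push of 11 N on the bar did not move it. Its corners measured the same (within about 1 mm) before and after that push.

**What went less smoothly:**
- The nose struck the case at the mouth three times, at about 31, 10 and 22 N along the way. The last was on the cheek's end, as the moment reading showed; the other two were probably the same or the wall end. The first passed the roughly 20 N that overstrains the case, but stayed below the 76 N contact force that fails the run.
- I felt the cheek about 6 mm off my camera estimate in y, partly from where I held the bar, and used the felt position from there on.
- While unloading before release, I briefly pulled up on the lid with about 17 N. It did not shift.

**Not checked:** I had used up my picture views, so the final state was checked only by measured corners and forces. The loupe was centred when last seen and is now hidden under the lid. I did not re-measure the other things on the table; the forces gave no sign of touching them.

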